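Roll two steel rollers onto the lines of a setting-out plate

ROBOT

A 6-joint arm with a two-finger parallel gripper is mounted at the origin on a cart in front of the work surface, level with it; the furniture and walls round the work are solid. World frame = base frame: x ahead of the robot, y to its left, z up, the work surface at z = 0. Lengths are in m, angles in rad, forces in N, time in s.
With the tool pointing down it reaches from about 0.325 to 0.775 m from the base axis. Payload 5.5 kg.
Tool frame: the origin (TCP) lies at the centre of the arm's flange, where the gripper is bolted on; the fingertips stand 173 mm ahead of it and the grasp point (between the pads) lies 155 mm ahead of it; z points along the fingers, y is the line along which they close (so a half turn about z gives the same grasp; the last joint's range is limited). The gripper opens to 85 mm and grips with 20 to 120 N. Pads are 22 mm wide; open, the fingers measure 114 mm over their backs; the gripper's body (76 mm by 85 mm) begins 54 mm behind the grasp point. The pads swing forward as they close: fully open they stand 13 mm farther back than shut.
Start: joints at [-1.344, 0.091, 1.231, -0, 1.82, -0.057], TCP at [0.168, -0.576, 0.405] pointing down, gripper open.
Joint ranges: [-2.87, 2.87], [-0.86, 2.18], [0.17, 2.46], [-1.51, 4.65], [0.06, 2.69], [-2.65, 2.65]. Speed limits (rad/s): [2.57, 2.57, 3.01, 3.14, 3.14, 3.14].

INTERFACE

Orientations are given as [roll, pitch, yaw] about the fixed x, y, z axes, in that order (R = Rz(yaw) Ry(pitch) Rx(roll)).
In Python, from plant import ctrl gives the robot as it stands. Calls block until the motion is done:
- ctrl.goto(position, orientation): joint-space move of the TCP to a pose.
- ctrl.move_linear(position, frame=None, rate=0.15): straight line of the TCP; frame=None keeps the orientation; rate is the mean speed in m/s.
- ctrl.move_joints(angles): joint-space move.
- ctrl.command_gripper(opening, grasp_force=None): finger opening in m; grasp_force is the grip in N (None keeps the last); returns when the fingers have stopped.
- ctrl.pause(seconds).
- ctrl.ik(position, orientation): joint angles nearest the present ones, or None.
- ctrl.get_state(): the state.
- ctrl.capture(name): name is "scene" or "top"; returns the picture (384x512x3 uint8, red, green, blue); there is no depth.
- ctrl.camera_params(name): a dict with "camera_matrix" (3x3 intrinsics, pixels), "R" (3x3) and "t" (3): a world point X has camera coordinates R X + t. Camera axes: x right, y down, z forward; pixel columns grow to the right and rows downward; lengths in m; the calibration is good to about 2 mm. A picture is of the moment at which its call begins. camera_params takes no time and is no camera call.
A pose or a line that the arm cannot do raises ctrl.IKError and nothing moves.
- ctrl.finish_job(): hands the job in; it is judged then, once.
Trained networks look in the newest picture that a camera, given by its name, has taken for a name from the list of things; names that differ only in an ending like _2 or _b are one class to them, and where a whole thing is asked for, a point or a joint stands for the part that bears it (a point fixed in the world has none). Each returns a list of dicts, best first, with "confidence" (0 to 1); they miss things now and then, are a little off and sometimes report something else, mostly with a low value. They report only what shows in the picture. A call takes as long as a camera call.
- ctrl.masks_of(camera, thing): "mask" (384x512 bool, what is visible of it) and "bbox" ([centre column, centre row, width, height] in pixels, round what is visible of it).
- ctrl.pinpoint(camera, thing): "point" ([column, row] in pixels: a listed point, or the origin of a listed thing).
The state is a dict: "time": time; "joint_pos": joint angles; "joint_velocities": joint speeds; "effort": joint torques, N m; "eef_pos": TCP position; "tool_rot": TCP orientation; "contact_force": force on the tool from outside, world axes, zero at the start; "torque": the same for the moment, N m; "finger_gap": finger opening in m; "grasp_force": force on a finger pad.
Only numpy, scipy, OpenCV 4.12 (cv2) and the standard library are available. Lean on these libraries where they do the work, as an engineer would, in place of code of your own. Each camera call takes 0.05 s, during which the arm holds its last target. There are 200 camera calls.

TASK

Set up the roller pair on the setting-out plate: with your fingertips, push the upper half of each lying steel roller sideways so that it rolls along the plate, the right-hand roller onto the right-hand engraved line and the left-hand roller onto the left-hand line. Each must come to rest with its axis over its line and parallel to it, and about midway along it. Roll them only, do not lift or drag them, and leave the small things lying around where they are.

Things in the scene. Friction and masses are not known exactly. Their poses are not given: they have to be found in the camera images.
- plate: fixed flat aluminium plate, 180 mm (its x) by 400 mm (its y) by 10 mm thick, origin at the centre of its underside; dark end stops 10 mm wide and 18 mm high along both short ends. x points away from the robot, y to the robot's left. The rollers roll along its y.
- line_left (a point): middle of the left-hand (+y) of two black engraved lines, level with the plate's top face. The line is a flat shallow groove 10 mm wide, 2 mm deep, 180 mm long, its ends showing beyond a roller on it; a slow roller settles 0.5 mm into it and stays. x along the line, y square to it (to the robot's left), z up. It lies 60 mm left of the plate's centre.
- line_right (a point): middle of the right-hand (-y) of two black engraved lines, level with the plate's top face. The line is a flat shallow groove 10 mm wide, 2 mm deep, 180 mm long, its ends showing beyond a roller on it; a slow roller settles 0.5 mm into it and stays. x along the line, y square to it (to the robot's left), z up. It lies 75 mm right of the plate's centre.
- roller_left: slippery oiled steel roller, 50 mm diameter, 110 mm long, about 0.35 kg, axis roughly along the lines. Origin at the middle of its axis (35 mm above the plate's underside); x runs along the roller axis, y and z turn as it rolls. It rolls on when let go: some 5 mm after a 40 mm/s push, several cm after 100 mm/s. Starts 55 to 90 mm to the left of the left line.
- roller_right: slippery oiled steel roller, 50 mm diameter, 110 mm long, about 0.35 kg, axis roughly along the lines. Origin at the middle of its axis (35 mm above the plate's underside); x runs along the roller axis, y and z turn as it rolls. It rolls on when let go: some 5 mm after a 40 mm/s push, several cm after 100 mm/s. Starts between the two lines, 45 to 85 mm to the left of the right line.
- spacer_ring: black low ring, 37 mm across, 14 mm high, lying on the plate beyond the right line, near the plate's right end; bystander, origin at the centre of its underside
- lens_20d: black-rimmed round lens, 62 mm across, 18 mm high, lying on the desk left of the plate; bystander, origin at the centre of its underside
- drops_c: small upright drops bottle, 27 mm across, 64 mm high, standing left of the plate; bystander, origin at the centre of its underside
- penlight: slim pen torch 121x13x14 mm lying right of the plate; bystander, origin at the centre of its underside
- tape_roll: roll of tape lying flat, 52 mm across, 19 mm high, right of the plate; bystander, origin at the centre of its underside
- funnel_b: small black cone (funnel), 43 mm across, 38 mm high, standing right of the plate; bystander, origin at the centre of its underside

How it is judged:
By the outcome, as a careful person would: the job done as asked, in the order asked, and still so for the second after the job is handed in, with the robot touching nothing.
It also fails if it takes over 58 s, if anything falls off the work surface, if the arm or the gripper's body presses on something with over 40 N, if the wrist force passes 120 N, or if a joint passes its speed limit or range.

## Working session

There is one attempt and no reset: what is moved stays moved. The work goes in short steps, each a Python script; the robot and the scene stay as the last script left them, time stands still between calls to the robot, and variables do not carry over. Pictures are saved under pics/ and viewed, at most 10 in all, crops included, and the job is handed in when it is done.

```bash
ls; mkdir -p pics
cat > h.py <<'E'
import numpy as np, cv2
from plant import ctrl
def ray(cam,px):
    p=ctrl.camera_params(cam);K=np.array(p["camera_matrix"]);R=np.array(p["R"]);t=np.array(p["t"])
    return -R.T@t, R.T@np.linalg.inv(K)@np.array([px[0],px[1],1.])
def at_z(cam,px,z):
    c,d=ray(cam,px); return c+d*(z-c[2])/d[2]
def proj(cam,X):
    p=ctrl.camera_params(cam);u=np.array(p["camera_matrix"])@(np.array(p["R"])@np.array(X)+np.array(p["t"])); return u[:2]/u[2]
E
python3 - <<'E'
from h import *
for c in("scene","top"):
    im=ctrl.capture(c); cv2.imwrite(f"pics/{c}0.png",im[:,:,::-1]); print(c,ray(c,(256,192)))
    for th,z in(("line_left",.01),("line_right",.01),("roller_left",.035),("roller_right",.035),("plate",0),("spacer_ring",.01),("drops_c",0),("lens_20d",0)):
        for r in ctrl.pinpoint(c,th)[:1]: print(c,th,round(r["confidence"],2),np.round(r["point"],1),at_z(c,r["point"],z).round(4))
s=ctrl.get_state();print(s["time"],s["finger_gap"],s["tool_rot"])
E
```

```text
pics
scene (array([-0.05744156,  0.59926751,  1.09991358]), array([ 0.43529943, -0.42829521, -0.79194795]))
scene line_left 0.55 [253.  199.2] [0.5294 0.0331 0.01  ]
scene line_right 0.64 [290.  179.5] [ 0.507  -0.0907  0.01  ]
scene roller_left 0.57 [226.8 207.8] [0.5435 0.1157 0.035 ]
scene roller_right 0.66 [273.3 182.5] [ 0.5186 -0.034   0.035 ]
scene plate 0.89 [269.8 195.7] [ 0.5112 -0.0142  0.    ]
scene spacer_ring 0.62 [302.8 153.9] [ 0.5479 -0.1887  0.01  ]
scene drops_c 0.72 [153.6 273.7] [0.5394 0.3652 0.    ]
scene lens_20d 0.78 [180.3 290.8] [0.4573 0.3467 0.    ]
top (array([ 0.30763444, -0.00721084,  1.2388195 ]), array([ 0.18739702,  0.02333387, -0.9820644 ]))
top line_left 0.78 [252.4 200.5] [0.5185 0.0325 0.01  ]
top line_right 0.73 [301.8 204.5] [ 0.5036 -0.1033  0.01  ]
top roller_left 0.58 [220.3 191. ] [0.5428 0.1186 0.035 ]
top roller_right 0.82 [278.4 196.2] [ 0.5241 -0.0391  0.035 ]
top plate 0.74 [272.5 200.8] [ 0.5178 -0.0232  0.    ]
top spacer_ring 0.65 [329.9 189.6] [ 0.5433 -0.1825  0.01  ]
top drops_c 0.64 [131.8 196.8] [0.5399 0.3718 0.    ]
top lens_20d 0.45 [138.2 225.2] [0.4591 0.3517 0.    ]
0.9 0.085080079552775 [3.14152043e+00 3.10526774e-05 2.83723004e-01]
```

Run:
```python
import cv2
for c in("top",):
    im=cv2.imread(f"pics/{c}0.png")[130:270,180:370]; cv2.imwrite("pics/topc.png",cv2.resize(im,None,fx=4,fy=4,interpolation=cv2.INTER_CUBIC))
```

```text
(no output)
```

View pics/topc.png

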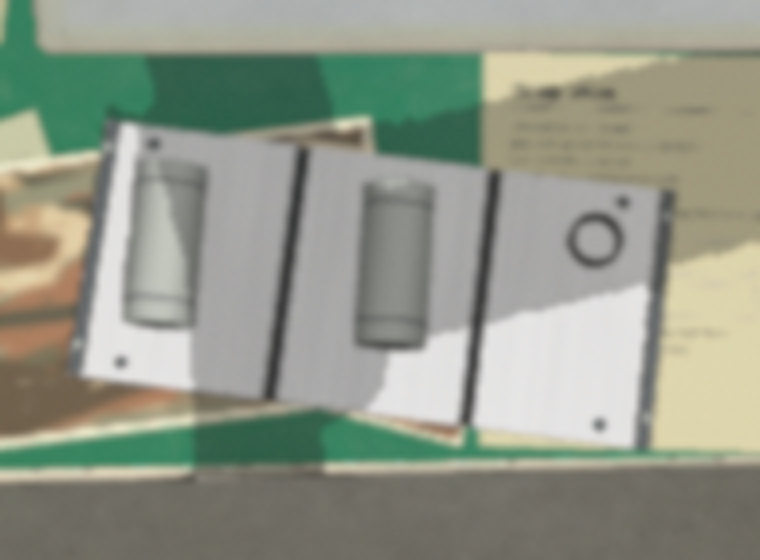

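View pics/scene0.png

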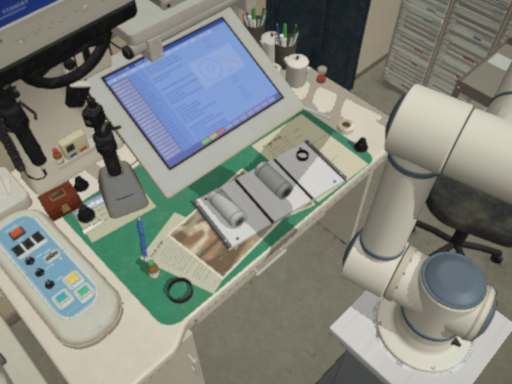

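The top view shows the plate turned about 7°. The line ends are near (255,167)/(247,229) and (303,173)/(297,236). Both rollers are roughly parallel to the lines, and the monitor edge lies just beyond the plate.

```bash
cat >> h.py <<'E'
def rect(cam,th):
    r=[m for m in ctrl.masks_of(cam,th)]
    return r[0]["mask"] if r else None
def to_plate(P,T): 
    c,s=np.cos(T[2]),np.sin(T[2]); d=np.array(P)[:2]-T[:2]; return np.array([c*d[0]+s*d[1],-s*d[0]+c*d[1]])
from scipy.optimize import minimize
_X=np.linspace(-.055,.055,2);_A=np.linspace(0,2*np.pi,40)
def fit_roller(cam,mask,x0):
    """fit x,y,yaw of cylinder silhouette to mask (IoU-like)"""
    p=ctrl.camera_params(cam);K=np.array(p["camera_matrix"]);R=np.array(p["R"]);t=np.array(p["t"])
    def cost(q):
        L=np.array([[l,.025*np.cos(a),.025*np.sin(a)] for l in _X for a in _A])
        c,s=np.cos(q[2]),np.sin(q[2])
        W=np.c_[c*L[:,0]-s*L[:,1]+q[0],s*L[:,0]+c*L[:,1]+q[1],L[:,2]+.035]
        u=(R@W.T).T+t;u=(K@u.T).T;u=u[:,:2]/u[:,2:]
        h=cv2.convexHull((u*1).astype(np.float32))[:,0]
        m=np.zeros((384*4,512*4),np.uint8);cv2.fillPoly(m,[np.round((h+.5)*4*16-.5*16).astype(np.int32)],1,shift=4)
        m=cv2.resize(m.astype(np.float32),(512,384),interpolation=cv2.INTER_AREA)
        return np.abs(m-mask).sum()
    S=np.array([x0+d for d in np.vstack([np.zeros(3),np.diag([.006,.006,.06])])])
    r=minimize(cost,x0,method="Nelder-Mead",options=dict(initial_simplex=S,xatol=1e-4,fatol=.05))
    return r.x,r.fun,mask.sum()
E
python3 - <<'E'
from h import *
# line fitting in top picture
im=cv2.imread("pics/top0.png");g=im.max(axis=2).astype(float)
o=np.array([180,130.])
def edge(a,b):
    a,b=o+np.array(a)/4,o+np.array(b)/4;P=[]
    for r in np.arange(int(a[1])+4,int(b[1])-3):
        c=a[0]+(b[0]-a[0])*(r-a[1])/(b[1]-a[1]);cc=np.arange(int(c)-4,int(c)+6)
        w=np.clip(110-g[r,cc],0,None)
        if w.sum()>0:P.append(at_z("top",((w*cc).sum()/w.sum(),r),.01))
    P=np.array(P);vx,vy,x,y=cv2.fitLine(P[:,:2].astype(np.float32),cv2.DIST_HUBER,0,.01,.01).ravel()
    print("line",len(P),np.arctan(vy/vx),"y at x=.52",y+(.52-x)*vy/vx)
edge((302,150),(270,398));edge((494,172),(466,424))
for n,q in dict(Lf=(302,147),Ln=(269,400),Rf=(495,170),Rn=(465,426)).items(): print(n,at_z("top",o+np.array(q)/4,.01).round(4))
for n,q in dict(a=(112,122),b=(672,190),c=(640,448),d=(75,375)).items(): print(n,at_z("top",o+np.array(q)/4,.01).round(4))
ctrl.capture("top");ctrl.capture("scene")
for th,x0 in(("roller_left",(.543,.117,.12)),("roller_right",(.521,-.037,.12))):
    for cam in("top","scene"):
        m=rect(cam,th)
        if m is not None: print(th,cam,fit_roller(cam,m.astype(np.float32),np.array(x0)))
# monitor corners triangulated
for a,b in(((189.5,142.5),(180,189)),):
    c1,d1=ray("top",a);c2,d2=ray("scene",b);s=np.linalg.lstsq(np.c_[d1,-d2],c2-c1,rcond=None)[0];print("mon",c1+d1*s[0],c2+d2*s[1])
E
```

```text
line 55 -0.15565217 y at x=.52 0.036700513
line 56 -0.15476394 y at x=.52 -0.09979497
Lf [0.6142 0.0218 0.01  ]
Ln [0.437  0.0483 0.01  ]
Rf [ 0.5938 -0.1124  0.01  ]
Rn [ 0.4159 -0.0848  0.01  ]
a [0.6362 0.1552 0.01  ]
b [ 0.576  -0.2343  0.01  ]
c [ 0.3981 -0.2024  0.01  ]
d [0.4576 0.1813 0.01  ]
roller_left top (array([ 0.54430988,  0.11723464, -0.06221867]), np.float64(97.75), np.float32(695.0))
roller_left scene (array([ 0.54493642,  0.11431891, -0.10585661]), np.float64(57.5), np.float32(777.0))
roller_right top (array([ 0.52361451, -0.03695808, -0.09781896]), np.float64(38.5625), np.float32(800.0))
roller_right scene (array([ 0.52579603, -0.04197343, -0.08294176]), np.float64(50.5625), np.float32(723.0))
mon [0.66686888 0.19453501 0.08569072] [0.64881789 0.18277239 0.07800936]
```

```bash
cat >> h.py <<'E'
T=np.array([.5165,-.0245,-.155])
def pw(x,y):
    c,s=np.cos(T[2]),np.sin(T[2]); return [T[0]+c*x-s*y, T[1]+s*x+c*y]
def pose(x,y,z,e=0.): return pw(x,y)+[z],[np.pi,0,T[2]+np.pi/2+e]
E
python3 - <<'E'
from h import *
p,o=pose(.009,.034,.30)
print(p,ctrl.ik(p,o))
ctrl.goto(p,o); ctrl.command_gripper(.06)
ctrl.move_linear(pose(.009,.034,.217)[0],rate=.12)
s=ctrl.get_state();print(s["time"],s["eef_pos"],s["tool_rot"],s["finger_gap"],s["contact_force"])
ims=[]
for c,(u,v) in(("scene",(265,185)),("top",(270,195))):
    im=ctrl.capture(c)[:,:,::-1][v-50:v+50,u-65:u+65]; ims.append(cv2.resize(im,None,fx=6,fy=6,interpolation=cv2.INTER_CUBIC)[:300*2,:])
    cv2.imwrite(f"pics/{c}1.png",ims[-1])
for z in(.044,.057):
  for sx in(-.037,.037): print(z,sx,[6*(proj(c,pw(.009+sx,.034-.011)+[z])-np.array(k)) for c,k in(("scene",(200,135)),("top",(205,145)))])
E
```

```text
[np.float64(0.530641027152867), np.float64(0.007702971152703866), 0.3] [-4.95952752e-02 -9.12450031e-02  1.59798454e+00 -4.44089210e-16
  1.63485312e+00  1.05404725e-01]
4.8833 [0.53094991 0.00770275 0.2178901 ] [ 3.14020575e+00 -1.67752081e-04  1.41582438e+00] 0.06025246056603905 [-0.46785225  0.5463124   0.27922645]
0.044 -0.037 [array([424.79425876, 349.52750407]), array([349.83665789, 375.96047004])]
0.044 0.037 [array([329.50504765, 244.84833004]), array([371.08390623, 215.20307077])]
0.057 -0.037 [array([425.64794042, 331.69427314]), array([349.48251705, 371.4713696 ])]
0.057 0.037 [array([329.61866633, 226.71629251]), array([370.95838195, 209.05958461])]
```

View pics/scene1.png

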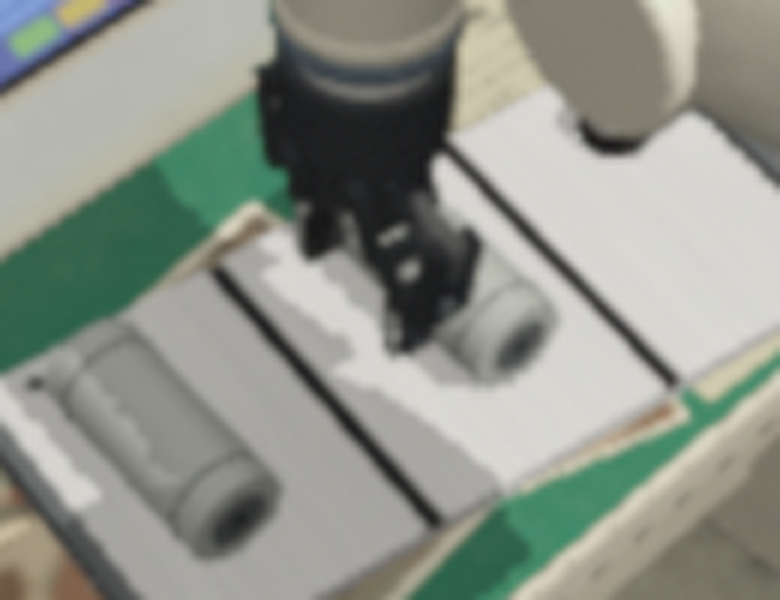

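View pics/top1.png

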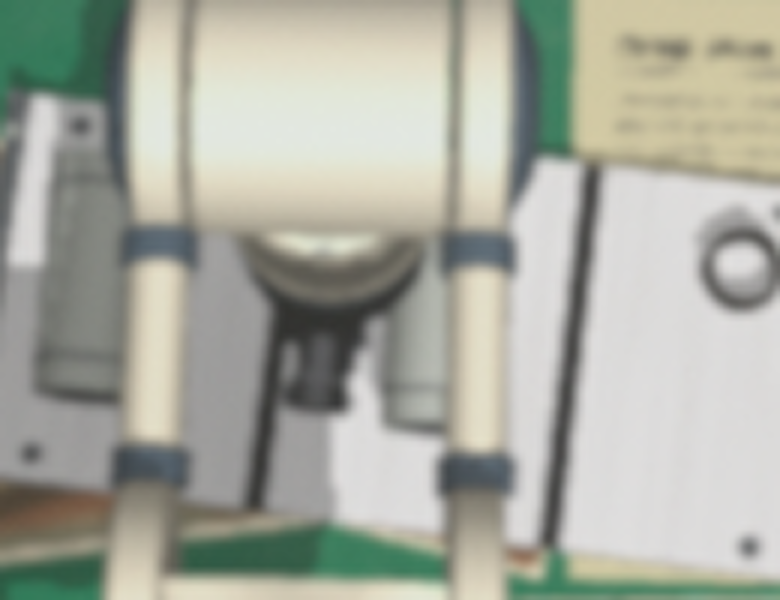

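The scene view shows the near finger's tip at about (400,350) in the crop, so the tip height is about 53 mm. I'll lower 8 mm so the push lands just above the roller axis.

```bash
cat >> h.py <<'E'
def mv(x,y,z,e=0.,rate=.03):
    p,o=pose(x,y,z,e); ctrl.move_linear(p,o,rate=rate)
def look(tag,names,show=None):
    for c in("scene","top"):
        im=ctrl.capture(c)
        if c==show: cv2.imwrite(f"pics/{tag}.png",cv2.resize(im[135:265,185:365,::-1],None,fx=4,fy=4,interpolation=cv2.INTER_CUBIC))
        for th,x0 in names.items():
            m=rect(c,th)
            if m is None: print(c,th,"none");continue
            q,f,n=fit_roller(c,m.astype(np.float32),np.array([*pw(*x0),T[2]]))
            print(c,th,"plate xy",(to_plate(q,T)*1000).round(1),"skew",round(q[2]-T[2],3),"cost",f,n)
    s=ctrl.get_state();print(s["time"],np.round(s["contact_force"],1),to_plate(s["eef_pos"],T).round(4))
E
python3 - <<'E'
from h import *
mv(.009,.034,.209,-.1,.04)
mv(.007,.005,.209,-.1,.025)
s=ctrl.get_state();print(np.round(s["contact_force"],2))
mv(.004,-.027,.209,0,.025)
ctrl.pause(.3)
s=ctrl.get_state();print(np.round(s["contact_force"],2),to_plate(s["eef_pos"],T),s["tool_rot"])
mv(.004,-.017,.209,0,.06); mv(.004,-.01,.30,0,.15)
look("a",{"roller_right":(.005,-.063)},"scene")
E
```

```text
[0.5  0.11 0.29]
[ 0.67 -0.11 -0.18] [ 0.00399625 -0.0269264 ] [-3.14154620e+00 -1.40248429e-05  1.41587116e+00]
scene roller_right plate xy [ 15.8 -67.4] skew 0.099 cost 184.4375 560.0
top roller_right plate xy [ 10.5 -55.4] skew -0.039 cost 417.1875 379.0
9.6583 [-0.4  0.   0.3] [ 0.0038 -0.0101]
```

View pics/a.png

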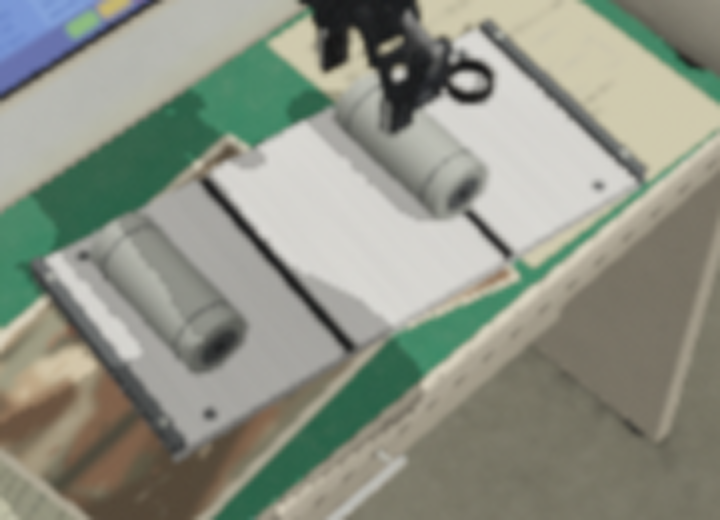

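The view shows the right roller rolled close to its line, end at about (465,190), with the line's end just in front of it. The gripper hides part of it, so I'll step aside for a clear look.

Run:
```python
from h import *
mv(.004,.06,.30,0,.15)
look("b",{"roller_right":(.005,-.063)},"top")
```

```text
scene roller_right plate xy [ 13.3 -67.4] skew 0.034 cost 93.1875 676.0
top roller_right plate xy [ 13.3 -62.6] skew 0.046 cost 45.5 819.0
10.475 [-0.8  0.2 -0.6] [0.0041 0.0592]
```

View pics/b.png

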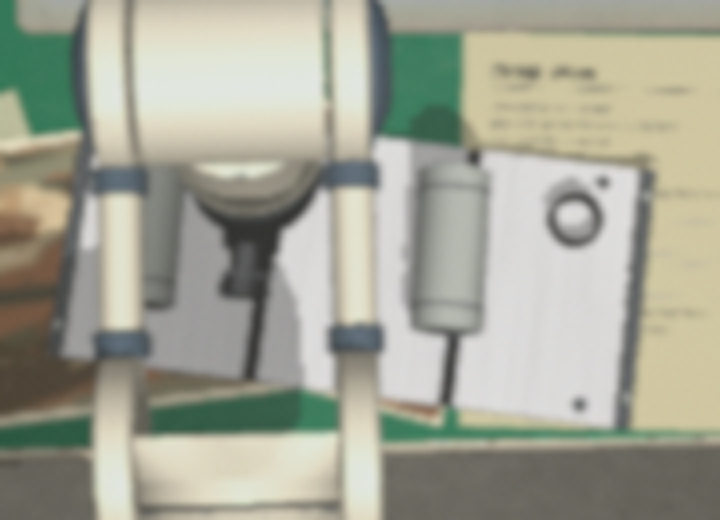

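The top view shows the right roller at about plate x +13 mm, with about 0.04 rad skew and its axis near crop column 450. One finger pushes it forward without turning it. I'll straddle it diagonally with the open fingers instead. A small twist then steers and centres it, and I can roll it back and forth to bring it midway along the line.

Run:
```python
from h import *
ctrl.goto(*pose(.013,-.063,.29,1.08)); ctrl.command_gripper(.085)
mv(.013,-.063,.204,1.08,.12)
s=ctrl.get_state();print(s["time"],np.round(s["contact_force"],2))
mv(.011,-.003,.204,1.08,.06)
mv(.011,-.003,.204,.78,.02)     # cw twist
s=ctrl.get_state();print(s["time"],np.round(s["contact_force"],2),np.round(s["torque"],3))
mv(.005,-.058,.204,.78,.05)
mv(.005,-.058,.204,1.0,.03)
mv(.005,-.058,.29,1.0,.15)
mv(.005,.04,.29,0,.2)
look("c",{"roller_right":(.005,-.060)},"top")
```

```text
12.9083 [-0.4  -1.18 -0.  ]
14.5083 [-0.03 -0.09  0.09] [-0.026 -0.002  0.019]
scene roller_right plate xy [  9.2 -62.2] skew -0.048 cost 221.0625 552.0
top roller_right plate xy [ 11.8 -60. ] skew -0.006 cost 171.9375 631.0
18.2083 [-0.5 -0.1 -0.8] [0.005  0.0397]
```

View pics/c.png

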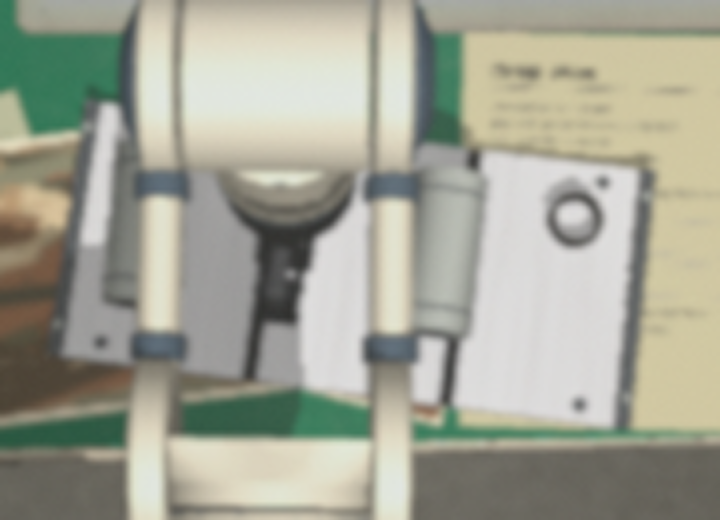

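The top view shows the roller's axis now nearly parallel, which means contact comes at about e = 0.80. It is still about 10 mm too far along. I'll do one more roll with stronger steering, then twist it square and set it on the line.

Run:
```python
from h import *
ctrl.goto(*pose(.010,-.060,.24,1.03))
mv(.010,-.060,.204,1.03,.12)
mv(.010,.005,.204,1.03,.06)
mv(.010,.005,.204,.65,.02)
mv(.001,-.060,.204,.65,.05)
mv(.001,-.060,.204,.88,.03)
mv(.001,-.060,.237,.88,.12)
ctrl.goto(*pose(.001,-.060,.237,-1.2))
mv(.001,-.060,.204,-1.2,.12)
mv(.001,-.060,.204,-.80,.02)
mv(.001,-.0755,.204,-.80,.02)
s=ctrl.get_state();print(s["time"],np.round(s["contact_force"],2),np.round(s["torque"],3))
ctrl.pause(.2)
mv(.001,-.0755,.204,-1.03,.02)
mv(.001,-.0755,.29,-1.03,.12)
ctrl.goto(*pose(.006,.143,.29,1.08))
look("d",{"roller_right":(.003,-.075)},"top")
```

```text
27.525 [-0.21  0.59  1.11] [ 0.154 -0.016  0.058]
scene roller_right plate xy [  6.1 -77.5] skew -0.035 cost 78.3125 674.0
top roller_right plate xy [  4.4 -72.9] skew -0.032 cost 37.3125 780.0
30.6833 [ 0.5 -1.   0.2] [0.0061 0.1426]
```

View pics/d.png

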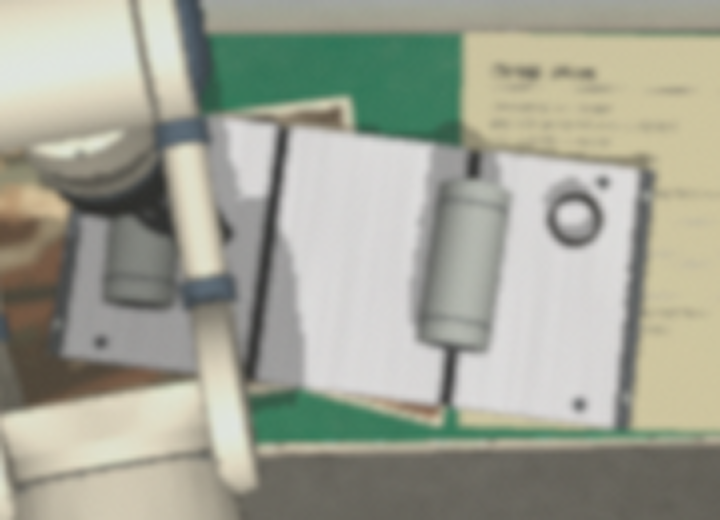

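The right roller now lies across its line at about plate x +5 mm, with its far end on the line and its near end about 3 mm left of it (skew about -0.03 rad). The arm is over the left roller, so I'll roll that one now and then square up the right one.

Run:
```python
from h import *
mv(.006,.143,.204,1.1,.15)
mv(.006,.143,.204,.72,.02)
mv(.001,.077,.204,.72,.05)
mv(.001,.077,.204,.92,.04)
mv(.001,.077,.237,.92,.15)
ctrl.goto(*pose(.001,.077,.237,-1.13))
mv(.001,.077,.204,-1.13,.15)
mv(.001,.077,.204,-.77,.025)
mv(.001,.0605,.204,-.77,.02)
mv(.001,.0605,.204,-.765,.02)
ctrl.pause(.15)
mv(.001,.0605,.204,-1.0,.025)
mv(.001,.0605,.26,-1.0,.15)
print(ctrl.get_state()["time"])
ctrl.goto(*pose(.005,-.0750,.24,-1.03))
look("e",{"roller_left":(.003,.060)},"top")
```

```text
39.075
scene roller_left plate xy [ 3.7 57.8] skew 0.003 cost 38.75 764.0
top roller_left plate xy [ 2.1 61.8] skew -0.004 cost 31.3125 780.0
39.8833 [ 1.2 -0.1 -0.1] [ 0.005 -0.074]
```

View pics/e.png

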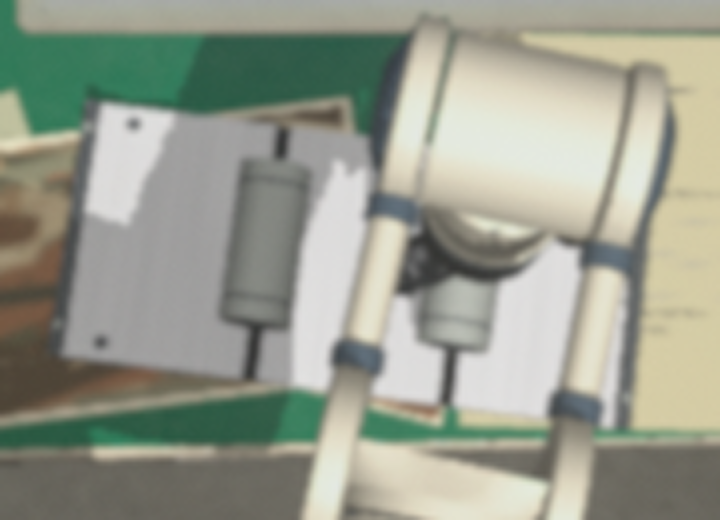

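The left roller sits parallel on its line, with the line's ends showing at (282,140) and (250,350). It was squared at e = -0.765, which fits the right roller's result at -0.80, so I'll use -0.765 on the right roller.

Run:
```python
from h import *
mv(.005,-.0752,.204,-1.05,.12)
mv(.005,-.0752,.204,-.765,.02)
ctrl.pause(.15)
mv(.005,-.0752,.204,-1.0,.025)
mv(.005,-.0752,.26,-1.0,.15)
ctrl.goto(*pose(.0,.19,.30,-.5))
look("f",{"roller_right":(.004,-.075)},"top")
```

```text
scene roller_right plate xy [  2.5 -76.8] skew -0.047 cost 175.875 566.0
top roller_right plate xy [  6.3 -73.7] skew 0.002 cost 93.875 709.0
43.0667 [ 0.8  0.3 -0. ] [0.0004 0.1887]
```

View pics/f.png

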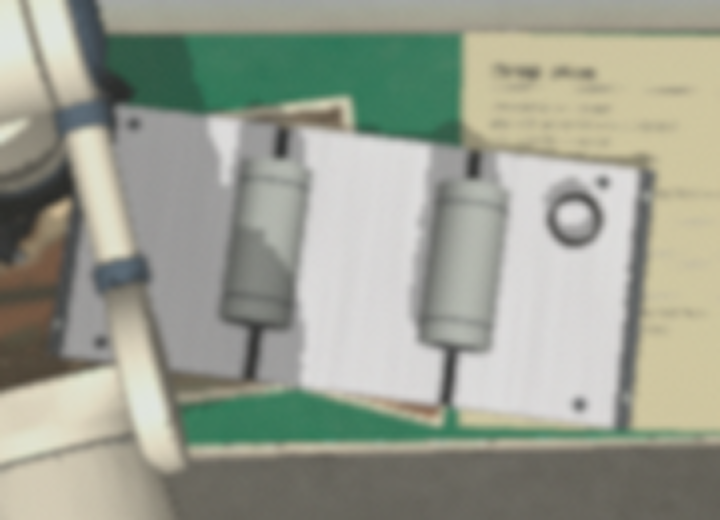

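Both rollers lie over their lines, with line ends showing at both ends of each. The last mask was patchy, so I'll measure once more before handing in.

Run:
```python
from h import *
for i in range(3): look("g",{"roller_right":(.004,-.075),"roller_left":(.003,.06)})
```

```text
scene roller_right plate xy [  4.4 -76. ] skew 0.013 cost 152.5 594.0
scene roller_left plate xy [ 4.7 58.1] skew -0.011 cost 33.8125 798.0
top roller_right plate xy [  3.4 -72.8] skew -0.008 cost 33.125 797.0
top roller_left plate xy [ 1.2 61.5] skew -0.017 cost 44.9375 831.0
43.3667 [0.7 0.4 0.2] [1.000e-04 1.897e-01]
scene roller_right plate xy [  3.9 -75.7] skew 0.035 cost 147.9375 597.0
scene roller_left plate xy [ 4.2 58.3] skew -0.018 cost 54.875 743.0
top roller_right plate xy [  3.2 -73.4] skew 0.007 cost 44.5 781.0
top roller_left plate xy [ 1.6 61.2] skew 0.005 cost 55.25 747.0
43.6667 [-0.5 -0.6  0. ] [-0.      0.1901]
scene roller_right plate xy [  1.4 -75.5] skew 0.013 cost 142.4375 607.0
scene roller_left plate xy [ 4.  56.9] skew -0.01 cost 46.1875 778.0
top roller_right plate xy [  3.7 -73. ] skew -0.004 cost 37.5625 778.0
top roller_left plate xy [ 1.9 62. ] skew 0.004 cost 38.9375 777.0
43.9667 [ 0.1 -0.2  0. ] [-0.    0.19]
```

Both rollers are square to within about 0.01 rad in the cleaner fits, on their lines, and within about 5 mm of midway.

```bash
python3 -c "
from plant import ctrl
print(ctrl.finish_job())"
```

```text
the job is handed in; nothing more can be done
None
```

I handed the job in at about 44 s: by camera, both rollers rest on and parallel to their lines within about 5 mm of midway, but I turned each slightly in place between the open fingers to square it, so that part was not pure rolling.

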